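Pack the three medicines into the dispensing case and slide its cover shut

ROBOT

A 6-joint arm with a two-finger parallel gripper is mounted at the origin on the work surface. World frame = base frame: x ahead of the robot, y to its left, z up, the work surface at z = 0. Lengths are in m, angles in rad, forces in N, time in s.
With the tool pointing down it reaches from about 0.375 to 0.975 m from the base axis. Payload 3.8 kg.
Tool frame: the origin (TCP) lies midway between the tips of the shut fingers; the grasp point (between the pads) lies 19 mm behind it; x points along the fingers, z is the direction in which the jaws open and shut, and the axes are right-handed (so a half turn about x gives the same grasp; the last joint's range is limited). The gripper opens to 85 mm and grips with 20 to 120 N. Pads are 22 mm wide; open, the fingers measure 114 mm over their backs; the gripper's body (76 mm by 85 mm) begins 54 mm behind the grasp point. The pads swing forward as they close: fully open they stand 13 mm farther back than shut.
Start: joints at [-1.211, 0.264, 1.604, -0, 1.274, -0.037], TCP at [0.261, -0.623, 0.231] pointing down, gripper open.
Joint ranges: [-2.63, 2.63], [-0.94, 2.18], [0.31, 2.57], [-1.31, 4.45], [0, 2.66], [-2.55, 2.55]. Speed limits (rad/s): [2.57, 2.57, 3.14, 3.14, 3.14, 3.14].

INTERFACE

Orientations are given as a rotation vector (axis times angle).
In Python, from workcell import * gives the robot as it stands. The module is installed in compiled form; this text tells all that it offers.
- The arm moves only by the tool carry_out, never from a script. Its arguments are lists of equal length, an entry for each row: "offset": the shift along the tool's x, y, z in cm, a list of three; "delta_rot": the turn, a rotation vector about the tool's x, y, z in degrees, a list of three. A call has exactly 5 rows; each row shifts and turns the commanded pose from where the row before left it, along the tool's axes as they then stand; what a row does not reach is not made up. A row lasts 1/12 s, in which the tool goes at most 41.7 mm and 7.16 degrees, less where a joint would pass 70% of its speed; a pose out of reach is approached as far as the arm can. A call is refused whole if a number of a shift passes 4.17 or a number of a turn 7.16, either way. A call with a gripper value outside its range is refused whole. "fingers" is the opening, from -1 (shut) to 1 (fully open), set as the call begins (left out, the last holds). The fingers move at their own pace and stop on an object; "newtons" is the grip in N (left out, the last holds). Time passes only in rows, so rows that do not move let the fingers close, or fill a call up. It gives the time, the measured TCP pose, the force and the opening at its end, in the units of the state.
- read_state(): the state, without advancing time (a new reading comes with each control period).
- read_camera(name): name is "scene" or "top" or "wrist"; returns (picture, depth): 420x560x3 uint8, red, green, blue; 420x560 float32, m along the optical axis (not along the pixel's ray), 0 where there is no reading.
- get_calibration(name): a dict with "fx", "fy", "cx", "cy" (pixels), "distortion" ([k1, k2, p1, p2, k3] as OpenCV has them; the pictures are not rectified), "R" (3x3) and "t" (3): a world point X has camera coordinates R X + t; the wrist camera has in their place "mount" (4x4, takes a point from camera to tool coordinates, whose origin is the TCP and whose axes are the tool frame's). Camera axes: x right, y down, z forward; pixel columns grow to the right and rows downward; lengths in m; the calibration is good to about 2 mm. A picture is of the moment at which its call begins: read the wrist's pose just before it. get_calibration takes no time and is no camera call.
- finish_job(): hands the job in, once; it reports no verdict.
The state is a dict: "time": time; "q": joint angles; "joint_vel": joint speeds; "joint_torque": joint torques, N m; "tool_pos": TCP position; "tcp_rot": TCP orientation; "wrist_force": force on the tool from outside, world axes, zero at the start; "torque": the same for the moment, N m; "width": opening from 0.0 (shut) to 1.0 (fully open).
Only numpy, scipy, OpenCV 4.12 (cv2) and the standard library are available. Lean on these libraries where they do the work, as an engineer would, in place of code of your own. Each camera call takes 0.05 s, during which the arm holds its last target. There are 200 camera calls.

TASK

Put the round tin, the carton and the flat flask each lying flat in the pocket of the case cut to its own outline (round, wide and long), letting go only once it is at the mouth of the pocket, never from a height. When all three are down in their pockets, slide the case's metal cover fully shut over them and let go. Leave the bowl, the jar and the spatula where they are.

Things in the scene. Friction and masses are not known exactly. Their poses are not given: they have to be found in the camera images.
- case: Low grey case fixed to the table, 312 mm (x) by 280 mm (y), flat top 48 mm above the table. Its axes: x points away from the robot when unturned (it is yawed up to 0.2 rad), z up; the origin is at table height. Its near half (case x -135 to -5 mm) holds three pale wooden pocket blocks side by side along its y axis, their tops flush with the case; its rear half is a flat deck on which the cover waits.
- cover (a joint): Sliding aluminium cover of the case, in m: 0 = fully back over the rear deck, 0.155 = fully shut against its stop over all three pockets; it slides along the case's -x axis as the value grows. It starts between 0 and 0.02, where all pockets are free. Plate 150 mm (case x) by 292 mm (case y), 5 mm thick, underside 50 mm and upper face 55 mm above the table. It slides with about 2 N of friction and stays where it is left.
- handle (a point): Centre of the black bar handle that stands on the cover: 14 mm thick along the case's x, 70 mm long along the case's y, 28 mm tall, from 55 to 83 mm above the table; this point is 69 mm above the table. The bar stands 45 mm behind the cover's front edge. It can be pinched from above across its 14 mm.
- pocket_round_hole0 (a point): Centre of the mouth of the round pocket, 72 mm in diameter and 36 mm deep, mouth 48 mm above the table, edges chamfered 3 mm; for the tin. Axes parallel to the case's. The three pocket blocks (84 mm apart along the case's y) come in any order.
- pocket_wide_hole0 (a point): Centre of the mouth of the wide rectangular pocket, 94 mm along the case's x, 68 mm along the case's y, 36 mm deep, mouth 48 mm above the table, edges chamfered 3 mm; for the carton. Axes parallel to the case's.
- pocket_long_hole0 (a point): Centre of the mouth of the long narrow pocket, 114 mm along the case's x, 52 mm along the case's y, 36 mm deep, mouth 48 mm above the table, edges chamfered 3 mm; for the flask, either way round. Axes parallel to the case's.
- tin_mid (a point): Centre of the round aluminium tin, 62 mm in diameter, 30 mm high, about 90 g, lying flat on the table with its axis (z) up; centre 15 mm above its underside.
- carton_mid (a point): Centre of the white paperboard carton, 84 mm (its x) by 58 mm (its y) by 32 mm high (z), rigid, about 100 g, lying flat; centre 16 mm above its underside.
- flask_mid (a point): Centre of the flat amber flask lying on its broad side, 104 mm long along its x, 30 mm thick (z, up). Its flat-sided body is 42 mm wide (y) and spans x -52 to 22 mm; a white round cap of 26 mm diameter spans x 28 to 52 mm. About 110 g, centre of mass near x = -8 mm. Grip it across the 42 mm body. This point is 15 mm above its underside.
- bowl: Bystander: white ceramic bowl, 116 mm across, 55 mm high; origin at the centre of its underside.
- jar: Bystander: upright amber jar with a cap, 54 mm in diameter, 85 mm high; origin at the centre of its underside.
- spatula: Bystander: spatula, 190 mm long, lying on the table right of the case; origin on the table along its length.
There are look-alikes about, which are no part of the job. Leave any yellow look-alike of the part that bears carton_mid alone.

How it is judged:
By the outcome, as a careful person would: the job done as asked, in the order asked, and still so for the second after the job is handed in, with the robot touching nothing.
It also fails if it takes over 72 s, if anything falls off the work surface, if the arm or the gripper's body presses on something with over 40 N, if the wrist force passes 120 N, or if a joint passes its speed limit or range.

## Working session

There is one attempt and no reset: what is moved stays moved. The work goes in short steps, Python scripts to look and compute and a tool call to move; the robot and the scene stay as the last step left them, time stands still between calls to the robot, and variables do not carry over. Pictures are saved under pics/ and viewed, about 8 in all and at most 12, crops included, and the job is handed in when it is done.

Besides the shell and the picture viewer there is one more tool, called after ">>>" as name(argument=value, ...), one argument or row to a line, values as JSON. carry_out: Moves the arm, as the interface text tells. Its arguments: {"type":"object","properties":{"offset":{"type":"array"},"delta_rot":{"type":"array"},"fingers":{"type":"number"},"newtons":{"type":"number"}},"required":["offset","delta_rot"]}

```bash
mkdir -p pics; ls
python3 - <<'E'
from workcell import *
import cv2, numpy as np
s=read_state(); print(s)
for n in("top","scene"):
    p,d=read_camera(n); np.savez(f"{n}0.npz",p=p,d=d); cv2.imwrite(f"pics/{n}0.png",p[:,:,::-1])
    c=get_calibration(n);print(c)
print(get_calibration("wrist"))
E
```

```text
pics
{'time': 0.0, 'q': array([-1.21089432e+00,  2.64738860e-01,  1.60537573e+00, -1.08549948e-05,
        1.27369282e+00, -3.68779214e-02]), 'joint_vel': array([ 0.00192323, -0.00086721,  0.00033815, -0.00113333, -0.00047575,
       -0.00070772]), 'joint_torque': array([-6.82326263e-04, -5.15110695e+01, -3.67316973e+01, -7.77972929e-06,
        1.28664108e-02, -1.77740242e-05]), 'tool_pos': array([ 0.2606058 , -0.62187284,  0.22997072]), 'tcp_rot': array([ 0.9134484 ,  1.37302783, -0.91133092]), 'wrist_force': array([ 0.07400889, -0.36271466,  0.53253771]), 'torque': array([-0.007003  , -0.01058367,  0.02519553]), 'width': 0.9998964046203552}
{'fx': 410.45772038376543, 'fy': 410.45772038376543, 'cx': 279.08689240813914, 'cy': 208.11045114285167, 'distortion': array([-0.00813211,  0.        ,  0.        ,  0.        ,  0.        ]), 'R': array([[ 0.01138004, -0.99992869,  0.00362052],
       [-0.98952609, -0.01178258, -0.14387246],
       [ 0.14390486, -0.00194532, -0.98958962]]), 't': array([-0.12491279,  0.5605511 ,  0.92760396])}
{'fx': 404.741668807123, 'fy': 404.741668807123, 'c
[... 184 characters left out ...]
427],
       [ 0.38762463, -0.39486892, -0.83296199],
       [-0.58551741,  0.59245039, -0.55332802]]), 't': array([-0.34286021, -0.18068087,  1.60546922])}
{'fx': 334.25076394255154, 'fy': 334.25076394255154, 'cx': 277.42075166556407, 'cy': 214.19577236809457, 'distortion': array([-0.07293022,  0.        ,  0.        ,  0.        ,  0.        ]), 'mount': array([[-8.02237584e-04, -2.59416158e-01,  9.65765299e-01,
        -1.42941404e-01],
       [ 2.11114595e-03, -9.65763897e-01, -2.59414027e-01,
         6.60809215e-02],
       [ 9.99997450e-01,  1.83075982e-03,  1.32243747e-03,
        -1.58097780e-03],
       [ 0.00000000e+00,  0.00000000e+00,  0.00000000e+00,
         1.00000000e+00]])}
```

View pics/top0.png

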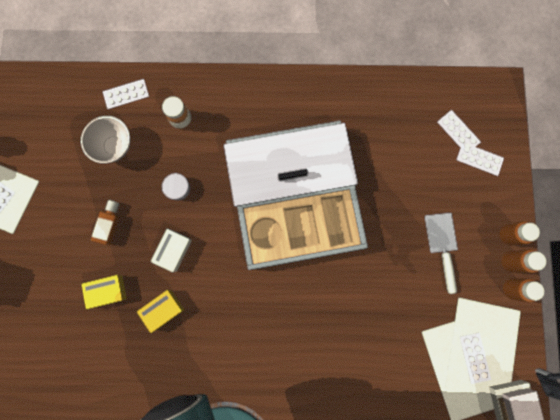

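View pics/scene0.png

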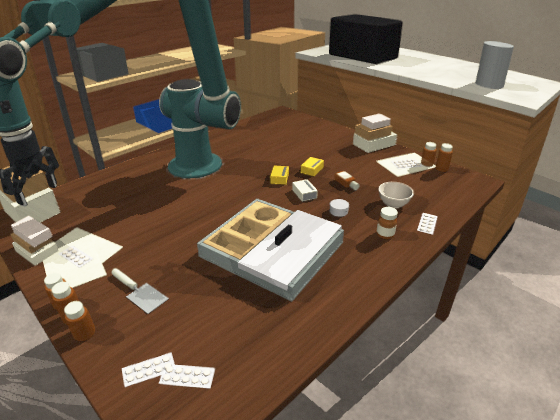

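The three candidates in the top view are:
- **Tin:** grey disc at (175,186).
- **Carton:** the white box is at (171,250). The yellow boxes at (102,291) and (159,311) are look-alikes, and "white paperboard" rules them out.
- **Flask:** the amber one lying flat at (105,222). The jar at (176,110) and the bottles at the right stand upright.

Pockets from left to right are round (265,235), wide (300,228) and long (337,220). I'll confirm these in an enlarged crop and measure them.

```bash
cat > h.py <<'E'
from workcell import *
import cv2, numpy as np
from scipy.spatial.transform import Rotation as Ro
def K(c): return np.array([[c['fx'],0,c['cx']],[0,c['fy'],c['cy']],[0,0,1.]])
def pose(name,s=None):
    c=get_calibration(name)
    if name=="wrist":
        T=np.eye(4);T[:3,:3]=Ro.from_rotvec(s['tcp_rot']).as_matrix();T[:3,3]=s['tool_pos'];M=T@c['mount'];return c,M[:3,:3],M[:3,3]
    return c,c['R'].T,-c['R'].T@c['t']
def plane(name,uv,z,s=None):
    c,R,o=pose(name,s)
    n=cv2.undistortPoints(np.float64(uv).reshape(-1,1,2),K(c),c['distortion']).reshape(-1,2)
    d=np.c_[n,np.ones(len(n))]@R.T
    return o+d*((z-o[2])/d[:,2])[:,None]
def blobs(m,amin=60):
    cs,_=cv2.findContours(m.astype(np.uint8),cv2.RETR_EXTERNAL,cv2.CHAIN_APPROX_NONE)
    return [c.reshape(-1,2) for c in cs if cv2.contourArea(c)>amin]
def rect(xy):
    r=cv2.minAreaRect((xy[:,:2]*1000).astype(np.float32));b=cv2.boxPoints(r)
    e=b[1]-b[0];f=b[2]-b[1]
    l=e if np.hypot(*e)>np.hypot(*f) else f
    return np.round(r[0],1),np.round(sorted(r[1]),1),round(float(np.degrees(np.arctan2(l[1],l[0])))%180,1)
def tool():
    s=read_state();R=Ro.from_rotvec(s['tcp_rot']).as_matrix()
    return s,R
E
python3 - <<'E'
from h import *
f=np.load('top0.npz');p,d=f['p'],f['d']
s,R=tool();print(R.round(3))
cv2.imwrite('pics/crop.png',cv2.resize(p[80:340,70:380,::-1],None,fx=2.5,fy=2.25,interpolation=cv2.INTER_CUBIC))
# world points from depth
v,u=np.mgrid[:420,:560];c,Rc,o=pose('top')
n=cv2.undistortPoints(np.float64(np.c_[u.ravel(),v.ravel()]).reshape(-1,1,2),K(c),c['distortion']).reshape(-1,2)
P=(o+(np.c_[n,np.ones(len(n))]*d.reshape(-1,1))@Rc.T).reshape(420,560,3)
np.save('P.npy',P)
h=P[...,2]
for nm,(a,b,c2,e),z in (("tin",(165,205,155,198),.03),("carton",(222,280,145,196),.032),("flask",(192,250,85,128),.03)):
    m=np.zeros(h.shape,bool);m[a:b,c2:e]=(h[a:b,c2:e]>z-.012)&(h[a:b,c2:e]<z+.012)
    print(nm,"top z",np.median(h[m]))
    for q in blobs(m):print(rect(plane('top',q,z)),len(q),P[m][:,:2].mean(0), cv2.minEnclosingCircle((plane('top',q,z)[:,:2]*1000).astype(np.float32)))
print("table z",np.median(h[330:360,250:350]))
# case top / cover
m=np.zeros(h.shape,bool);m[110:280,210:380]=(h[110:280,210:380]>.035)&(h[110:280,210:380]<.095)
for q in blobs(m,500):print("case",rect(plane('top',q,.05)))
m2=(h>.075)&m
for q in blobs(m2,20):print("handle",rect(plane('top',q,.083)))
mp=np.zeros(h.shape,bool);mp[185:275,235:370]=(h[185:275,235:370]<.034)
for q in blobs(mp,80):print("pocket",rect(plane('top',q,.048)),q.mean(0))
E
```

```text
[[-0.001  0.922  0.386]
 [ 0.002  0.386 -0.922]
 [-1.     0.    -0.002]]
tin top z 0.030096063118670635
(array([613.1, 131.2]), array([60.1, 61.7]), 2.5) 72 [0.61309    0.13114805] ((613.3356323242188, 130.7408905029297), 32.054447174072266)
carton top z 0.03219053536493344
(array([459.7, 135. ]), array([60.9, 84.7]), 156.0) 107 [0.459587   0.13549983] ((459.84686279296875, 136.08978271484375), 50.06489944458008)
flask top z 0.02914015305149087
(array([525.4, 292.2]), array([ 44.8, 103.4]), 166.1) 116 [0.51973095 0.29425209] ((525.594482421875, 294.28411865234375), 53.39850997924805)
table z 0.0007967579133408842
case (array([ 596.9, -157.3]), array([293.5, 310.8]), 11.0)
handle (array([ 635.1, -149.2]), array([15.2, 70. ]), 101.5)
pocket (array([501.8, -89.2]), array([67.5, 68.9]), 135.6) [266.37349398 233.21686747]
pocket (array([ 518.1, -171.6]), array([66.7, 92.5]), 11.1) [301.87022901 226.45801527]
pocket (array([ 533.8, -253.8]), array([ 50.3, 111.9]), 11.0) [336.86466165 220.68421053]
pocket (array([ 513. , -173.5]), array([207.8, 315.7]), 90.6) [307.01818182 246.40545455]
```

View pics/crop.png

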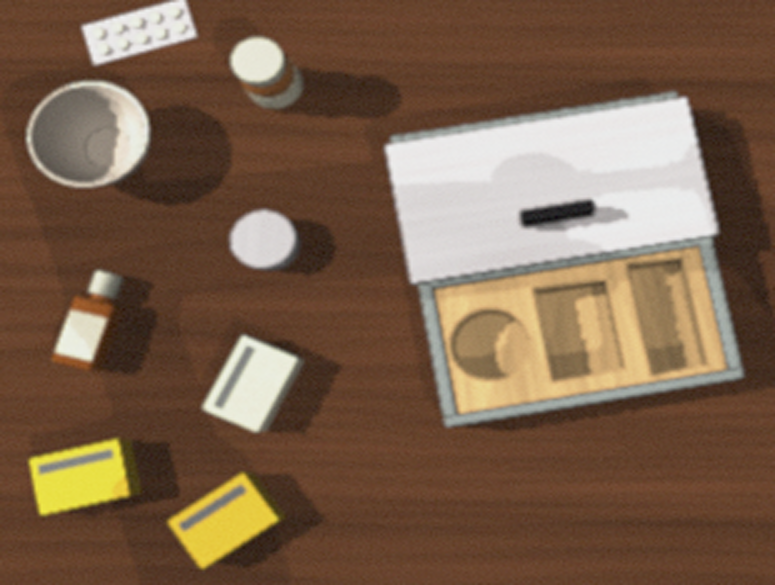

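The crop shows the tin disc (265,240), white carton (252,383), amber flask with its cap up-right (88,318) and two yellow decoys at (82,476) and (225,520). The pockets are round, wide and long from left to right, and the case yaw is about 11°. First I move to hover over the tin.

>>> carry_out(
  offset=[
    [1.4,0,0],
    [1.4,0,0],
    [1.4,0,0],
    [1.4,0,0],
    [1.4,0,0],
  ],
  delta_rot=[
    [2.34,0,0],
    [2.34,0,0],
    [2.34,0,0],
    [2.34,0,0],
    [2.34,0,0],
  ],
  fingers=1,
  newtons=40,
)

```text
time: 0.52
tool_pos: [0.2607, -0.6221, 0.1599]
tcp_rot: [1.068, 1.294, -1.067]
wrist_force: [-0.4, 0.4, -0.1]
width: 1.0
```

>>> carry_out(
  offset=[
    [0,1.96,-2.69],
    [0,1.96,-2.69],
    [0,1.96,-2.69],
    [0,1.96,-2.69],
    [0,1.96,-2.69],
  ],
  delta_rot=[
    [0,0,0],
    [0,0,0],
    [0,0,0],
    [0,0,0],
    [0,0,0],
  ],
)

```text
time: 0.93
tool_pos: [0.3313, -0.47, 0.1605]
tcp_rot: [1.067, 1.295, -1.066]
wrist_force: [0.6, 0.6, 0.1]
width: 0.998
```

>>> carry_out(
  offset=[
    [0,1.96,-2.69],
    [0,1.96,-2.69],
    [0,1.96,-2.69],
    [0,1.96,-2.69],
    [0,1.96,-2.69],
  ],
  delta_rot=[
    [0,0,0],
    [0,0,0],
    [0,0,0],
    [0,0,0],
    [0,0,0],
  ],
)

```text
time: 1.35
tool_pos: [0.4018, -0.3192, 0.1609]
tcp_rot: [1.066, 1.295, -1.066]
wrist_force: [0.5, -0.7, 0.8]
width: 1.005
```

>>> carry_out(
  offset=[
    [0,1.96,-2.69],
    [0,1.96,-2.69],
    [0,1.96,-2.69],
    [0,1.96,-2.69],
    [0,1.96,-2.69],
  ],
  delta_rot=[
    [0,0,0],
    [0,0,0],
    [0,0,0],
    [0,0,0],
    [0,0,0],
  ],
)

```text
time: 1.77
tool_pos: [0.4723, -0.1685, 0.161]
tcp_rot: [1.066, 1.295, -1.066]
wrist_force: [0.6, -0.5, 0.6]
width: 0.997
```

>>> carry_out(
  offset=[
    [0,1.96,-2.69],
    [0,1.96,-2.69],
    [0,1.96,-2.69],
    [0,1.96,-2.69],
    [0,1.96,-2.69],
  ],
  delta_rot=[
    [0,0,0],
    [0,0,0],
    [0,0,0],
    [0,0,0],
    [0,0,0],
  ],
)

```text
time: 2.18
tool_pos: [0.5427, -0.0178, 0.1609]
tcp_rot: [1.066, 1.295, -1.066]
wrist_force: [0.7, 0.2, 1.3]
width: 1.001
```

>>> carry_out(
  offset=[
    [0,1.96,-2.69],
    [0,1.96,-2.69],
    [0,1.96,-2.69],
    [0,1.96,-2.69],
    [0,1.96,-2.69],
  ],
  delta_rot=[
    [0,0,0],
    [0,0,0],
    [0,0,0],
    [0,0,0],
    [0,0,0],
  ],
)

```text
time: 2.6
tool_pos: [0.6131, 0.1329, 0.1607]
tcp_rot: [1.065, 1.295, -1.067]
wrist_force: [-0.5, -0.2, 0.2]
width: 0.999
```

```bash
cat >> h.py <<'E'
def go(x,y,z,yaw=None,n=5,s=None):
    s,R=tool();w=np.degrees(np.arctan2(R[1,2],R[0,2]));D=R.T@(np.array([x,y,z])-s['tool_pos'])*100
    if yaw is not None:   # axes after turning to yaw first
        a=np.radians(yaw);Z=np.array([np.cos(a),np.sin(a),0]);X=np.array([0,0,-1.]);R2=np.c_[X,np.cross(Z,X),Z]
        D=R2.T@(np.array([x,y,z])-s['tool_pos'])*100
        print("turn about x",round(w-yaw,1))
    print("yaw",round(w,1),"tot",D.round(2),"per row",(D/n).round(2),"pos",s['tool_pos'].round(4))
E
python3 - <<'E'
from h import *
s,R=tool();p,d=read_camera('wrist');cv2.imwrite('pics/w1.png',p[:,:,::-1])
c,Rc,o=pose('wrist',s)
v,u=np.mgrid[:420,:560]
n=cv2.undistortPoints(np.float64(np.c_[u.ravel(),v.ravel()]).reshape(-1,1,2),K(c),c['distortion']).reshape(-1,2)
P=(o+(np.c_[n,np.ones(len(n))]*d.reshape(-1,1))@Rc.T).reshape(420,560,3);h=P[...,2]
m=(h>.024)&(h<.036)&(d>0)&(np.hypot(P[...,0]-.613,P[...,1]-.131)<.045)
for q in blobs(m,300):print(rect(plane('wrist',q,.03,s)),np.median(h[m]),cv2.minEnclosingCircle((plane('wrist',q,.03,s)[:,:2]*1000).astype(np.float32)))
go(.613,.131,.011)
E
```

```text
(array([615.9, 135.2]), array([60.6, 61.1]), 11.2) 0.0304665107958301 ((615.6285400390625, 135.341796875), 31.066328048706055)
yaw -78.9 tot [15.   -0.46  0.72] per row [ 3.   -0.09  0.14] pos [0.6157 0.1383 0.1611]
```

View pics/w1.png

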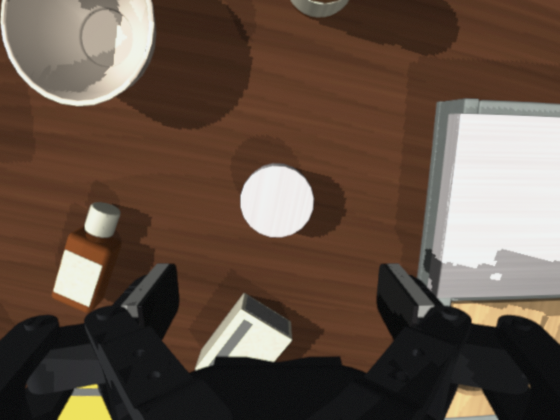

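The wrist view shows the tin disc at (277,200) with the fingers clear of it. The arm was still settling, so I'll measure again at rest.

```bash
cat >> h.py <<'E'
def see(name,cx,cy,z,r=.045,dz=.006,amin=200):
    s,_=tool();p,d=read_camera(name);c,Rc,o=pose(name,s)
    v,u=np.mgrid[:420,:560]
    n=cv2.undistortPoints(np.float64(np.c_[u.ravel(),v.ravel()]).reshape(-1,1,2),K(c),c['distortion']).reshape(-1,2)
    P=(o+(np.c_[n,np.ones(len(n))]*d.reshape(-1,1))@Rc.T).reshape(420,560,3);h=P[...,2]
    m=(abs(h-z)<dz)&(d>0)&(np.hypot(P[...,0]-cx,P[...,1]-cy)<r)
    for q in blobs(m,amin):print(name,rect(plane(name,q,z,s)),np.median(h[m]).round(4))
    return p,P
E
python3 - <<'E'
from h import *
for i in range(2):
    see('wrist',.613,.131,.03);see('top',.613,.131,.03,amin=60)
    go(.613,.131,.011)
E
```

```text
wrist (array([615.7, 135.3]), array([61. , 61.4]), 171.9) 0.0305
top (array([613.3, 131.2]), array([60.1, 61.5]), 2.5) 0.0301
yaw -78.8 tot [14.96 -0.07  0.23] per row [ 2.99 -0.01  0.05] pos [0.6133 0.1334 0.1606]
wrist (array([615.5, 135.4]), array([61.1, 61.3]), 44.8) 0.0305
top (array([613.3, 131.2]), array([60.1, 61.4]), 2.5) 0.0301
yaw -78.9 tot [1.495e+01 1.000e-01 1.000e-02] per row [2.99 0.02 0.  ] pos [0.6123 0.131  0.1605]
```

Run:
```python
from h import *
go(.6144,.1332,.011)
```

```text
yaw -78.9 tot [14.95  0.28 -0.18] per row [ 2.99  0.06 -0.04] pos [0.6123 0.131  0.1605]
```

>>> carry_out(
  offset=[
    [3.0,0.06,-0.04],
    [3.0,0.06,-0.04],
    [3.0,0.06,-0.04],
    [3.0,0.06,-0.04],
    [2.9,0.04,-0.02],
  ],
  delta_rot=[
    [0,0,0],
    [0,0,0],
    [0,0,0],
    [0,0,0],
    [0,0,0],
  ],
)

```text
time: 3.27
tool_pos: [0.6146, 0.1318, 0.011]
tcp_rot: [1.067, 1.294, -1.068]
wrist_force: [-0.0, 0.5, -0.1]
width: 1.001
```

>>> carry_out(
  offset=[
    [0,0,0],
    [0,0,0],
    [0,0,0],
    [0,0,0],
    [0,0,0],
  ],
  delta_rot=[
    [0,0,0],
    [0,0,0],
    [0,0,0],
    [0,0,0],
    [0,0,0],
  ],
  fingers=-1,
  newtons=40,
)

```text
time: 3.68
tool_pos: [0.6174, 0.1337, 0.015]
tcp_rot: [1.069, 1.291, -1.063]
wrist_force: [-0.4, 0.3, 0.1]
width: 0.704
```

>>> carry_out(
  offset=[
    [0,0,0],
    [0,0,0],
    [0,0,0],
    [0,0,0],
    [0,0,0],
  ],
  delta_rot=[
    [0,0,0],
    [0,0,0],
    [0,0,0],
    [0,0,0],
    [0,0,0],
  ],
)

```text
time: 4.1
tool_pos: [0.6155, 0.1337, 0.0124]
tcp_rot: [1.066, 1.294, -1.066]
wrist_force: [-0.3, -0.3, 0.2]
width: 0.703
```

>>> carry_out(
  offset=[
    [-2.5,0,0],
    [-2.5,0,0],
    [-2.5,0,0],
    [-2.5,0,0],
    [-2.5,0,0],
  ],
  delta_rot=[
    [0,0,0],
    [0,0,0],
    [0,0,0],
    [0,0,0],
    [0,0,0],
  ],
)

```text
time: 4.52
tool_pos: [0.6152, 0.1336, 0.1382]
tcp_rot: [1.066, 1.295, -1.066]
wrist_force: [0.9, 0.4, -1.0]
width: 0.7
```

>>> carry_out(
  offset=[
    [0,-1.53,1.97],
    [0,-1.53,1.97],
    [0,-1.53,1.97],
    [0,-1.53,1.97],
    [0,-1.53,1.97],
  ],
  delta_rot=[
    [0,0,0],
    [0,0,0],
    [0,0,0],
    [0,0,0],
    [0,0,0],
  ],
)

```text
time: 4.93
tool_pos: [0.5585, 0.0215, 0.1372]
tcp_rot: [1.066, 1.294, -1.066]
wrist_force: [0.0, -0.3, -1.0]
width: 0.697
```

>>> carry_out(
  offset=[
    [0,-1.53,1.97],
    [0,-1.53,1.97],
    [0,-1.53,1.97],
    [0,-1.53,1.97],
    [0,-1.53,1.97],
  ],
  delta_rot=[
    [0,0,0],
    [0,0,0],
    [0,0,0],
    [0,0,0],
    [0,0,0],
  ],
)

```text
time: 5.35
tool_pos: [0.5022, -0.0899, 0.1372]
tcp_rot: [1.066, 1.294, -1.066]
wrist_force: [0.5, 0.1, -0.4]
width: 0.7
```

>>> carry_out(
  offset=[
    [0,0,0],
    [0,0,0],
    [0,0,0],
    [0,0,0],
    [0,0,0],
  ],
  delta_rot=[
    [0,0,0],
    [0,0,0],
    [0,0,0],
    [0,0,0],
    [0,0,0],
  ],
)

```text
time: 5.77
tool_pos: [0.5035, -0.0882, 0.1373]
tcp_rot: [1.065, 1.295, -1.065]
wrist_force: [-0.2, 0.0, -0.6]
width: 0.701
```

Run:
```python
from h import *
s,_=tool();print(s['tool_pos'],s['width'])
p,P=see('wrist',.519,-.172,.014,r=.2,dz=.012,amin=150)
cv2.imwrite('pics/w2.png',p[:,:,::-1]);np.savez('w2.npz',p=p,P=P,pos=s['tool_pos'],rot=s['tcp_rot'])
for a in (.025,.016):
    m=(P[...,2]<.034)&(P[...,2]>-.02)&(abs(P[...,0]-.519)<.08)&(abs(P[...,1]+.172)<.14)
for q in blobs(m,150):print("pocket wrist",rect(plane('wrist',q,.048,s)))
p2,P2=read_camera('top');cv2.imwrite('pics/t2.png',p2[:,:,::-1])
go(.503,-.0895,.045)
```

```text
[ 0.50349509 -0.08823627  0.13730778] 0.7011280335057065
wrist (array([516. , -84.5]), array([38.8, 75. ]), 101.2) 0.0127
wrist (array([ 517.7, -176.5]), array([67.5, 97.4]), 11.6) 0.0127
wrist (array([ 536.2, -266.8]), array([ 43.9, 119.4]), 11.2) 0.0127
wrist (array([ 586.2, -160.3]), array([  2.2, 268.3]), 101.2) 0.0127
pocket wrist (array([522.2, -83.7]), array([35. , 67.7]), 100.6)
pocket wrist (array([ 522.8, -165.5]), array([62.5, 88.3]), 11.6)
pocket wrist (array([ 538.9, -245.2]), array([ 43.8, 107.9]), 11.1)
pocket wrist (array([ 578.2, -120.9]), array([  1.9, 168. ]), 101.2)
yaw -78.9 tot [ 9.23 -0.06  0.11] per row [ 1.85 -0.01  0.02] pos [ 0.5034 -0.0883  0.1373]
```

View pics/w2.png

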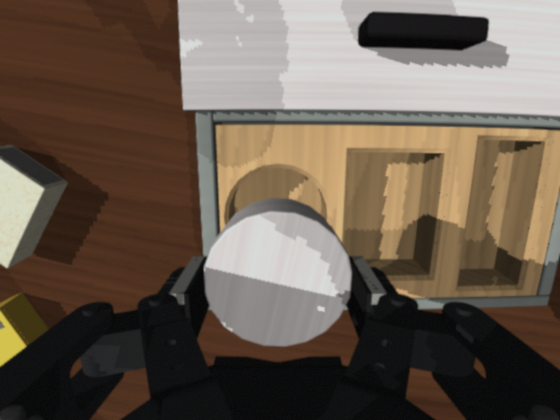

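Run:
```python
from h import *
f=np.load('w2.npz');p,P=f['p'],f['P'];s=dict(tool_pos=f['pos'],tcp_rot=f['rot'])
h=P[...,2];m=(abs(P[...,0]-.503)<.06)&(abs(P[...,1]+.088)<.045)&(h>.13)&(h<.19)
z=np.median(h[200:330,250:310]);print("tin top z",z)
m=np.zeros(h.shape,bool);m[180:360,190:370]=(abs(h-z)<.006)[180:360,190:370]
g=p.astype(int).min(2)>75;
for q in blobs(m&g,2000):
    w=plane('wrist',q,z,s)[:,:2]*1000;print(rect(w),cv2.minEnclosingCircle(w.astype(np.float32)),q.min(0),q.max(0))
print(plane('wrist',[[217,123],[346,149],[447,151]],.048,s)*1000)
# wood top mask (top view) extents
t=np.load('top0.npz');hs=cv2.cvtColor(t['p'],cv2.COLOR_RGB2HSV)
m=(hs[...,0]>10)&(hs[...,0]<28)&(hs[...,1]>70)&(hs[...,2]>80);m[:180]=0;m[280:]=0;m[:,:230]=0;m[:,375:]=0
m=cv2.morphologyEx(m.astype(np.uint8),cv2.MORPH_CLOSE,np.ones((15,15)))
for q in blobs(m,2000):print("wood top",rect(plane('top',q,.048)))
```

```text
tin top z 0.1560231415046641
(array([506716. , -85996.8]), array([60640.1, 60980.4]), 167.8) ((507.2485656738281, -85.99212646484375), 31.2587947845459) [203 207] [351 345]
[[ 561.19878251  -33.79821458   48.        ]
 [ 561.2897704  -123.45616317   48.        ]
 [ 574.58808344 -193.74957533   48.        ]]
wood top (array([ 501.2, -170.8]), array([207. , 334.6]), 90.7)
```

>>> carry_out(
  offset=[
    [1.6,-0.03,0.01],
    [1.6,-0.03,0.01],
    [1.6,-0.03,0.01],
    [1.2,-0.03,0.01],
    [0.8,-0.04,0],
  ],
  delta_rot=[
    [0,0,0],
    [0,0,0],
    [0,0,0],
    [0,0,0],
    [0,0,0],
  ],
)

```text
time: 6.28
tool_pos: [0.5007, -0.0891, 0.0677]
tcp_rot: [1.065, 1.296, -1.067]
wrist_force: [0.1, 0.7, -0.9]
width: 0.7
```

>>> carry_out(
  offset=[
    [0.5,0,0],
    [0.5,0,0],
    [0.5,0,0],
    [0.5,0,0],
    [0.4,0,0],
  ],
  delta_rot=[
    [0,0,0],
    [0,0,0],
    [0,0,0],
    [0,0,0],
    [0,0,0],
  ],
)

```text
time: 6.7
tool_pos: [0.5019, -0.0898, 0.0453]
tcp_rot: [1.066, 1.293, -1.066]
wrist_force: [-0.5, -0.2, -0.8]
width: 0.698
```

>>> carry_out(
  offset=[
    [0,0,0],
    [0,0,0],
    [0,0,0],
    [0,0,0],
    [0,0,0],
  ],
  delta_rot=[
    [0,0,0],
    [0,0,0],
    [0,0,0],
    [0,0,0],
    [0,0,0],
  ],
)

```text
time: 7.12
tool_pos: [0.5018, -0.0898, 0.0457]
tcp_rot: [1.066, 1.293, -1.066]
wrist_force: [0.3, -0.0, -0.7]
width: 0.698
```

Run:
```python
from h import *
s,_=tool();print(s['tool_pos'],s['wrist_force'],s['width'])
go(.502,-.089,.045)
p,_=read_camera('wrist');cv2.imwrite('pics/w3.png',p[:,:,::-1])
```

```text
[ 0.50184584 -0.0898029   0.04565877] [ 0.26373285 -0.0468727  -0.73368827] 0.6977123931628223
yaw -79.0 tot [ 0.07  0.03 -0.08] per row [ 0.01  0.01 -0.02] pos [ 0.5018 -0.0898  0.0457]
```

View pics/w3.png

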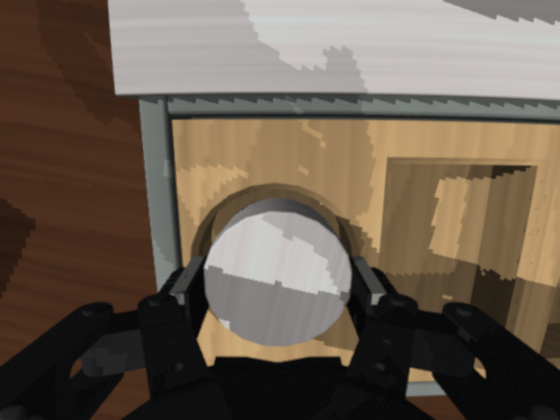

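The wrist view shows the tin centred inside the round mouth (rim around 275,270) with no contact force, so I release it and go to the carton.

>>> carry_out(
  offset=[
    [0,0,0],
    [0,0,0],
    [0,0,0],
    [0,0,0],
    [0,0,0],
  ],
  delta_rot=[
    [0,0,0],
    [0,0,0],
    [0,0,0],
    [0,0,0],
    [0,0,0],
  ],
  fingers=1,
)

```text
time: 7.58
tool_pos: [0.5016, -0.0897, 0.0453]
tcp_rot: [1.066, 1.294, -1.066]
wrist_force: [0.7, 1.0, -1.4]
width: 1.0
```

>>> carry_out(
  offset=[
    [-1,0,0],
    [-1,0,0],
    [-1,0,0],
    [-1.5,0,0],
    [-1.5,0,0],
  ],
  delta_rot=[
    [0,0,0],
    [0,0,0],
    [0,0,0],
    [0,0,0],
    [0,0,0],
  ],
)

```text
time: 8.0
tool_pos: [0.5017, -0.0898, 0.1069]
tcp_rot: [1.066, 1.293, -1.066]
wrist_force: [0.3, 0.1, 0.8]
width: 1.0
```

>>> carry_out(
  offset=[
    [-1,0,0],
    [-1,0,0],
    [-1,0,0],
    [-1,0,0],
    [0,0,0],
  ],
  delta_rot=[
    [7,0,0],
    [7,0,0],
    [7,0,0],
    [7,0,0],
    [7,0,0],
  ],
)

```text
time: 8.42
tool_pos: [0.5037, -0.0902, 0.1493]
tcp_rot: [1.517, 0.973, -1.51]
wrist_force: [0.5, -0.4, 0.8]
width: 1.001
```

>>> carry_out(
  offset=[
    [0,-1.3,-1.9],
    [0,-1.3,-1.9],
    [0,-1.3,-1.9],
    [0,-1.3,-1.9],
    [0,-1.3,-1.9],
  ],
  delta_rot=[
    [0,0,0],
    [0,0,0],
    [0,0,0],
    [0,0,0],
    [0,0,0],
  ],
)

```text
time: 8.83
tool_pos: [0.481, 0.0243, 0.1469]
tcp_rot: [1.512, 0.98, -1.509]
wrist_force: [0.4, 0.9, -0.3]
width: 0.997
```

>>> carry_out(
  offset=[
    [0,-1.3,-1.9],
    [0,-1.3,-1.9],
    [0,-1.3,-1.9],
    [0,-1.3,-1.9],
    [0,-1.3,-1.9],
  ],
  delta_rot=[
    [0,0,0],
    [0,0,0],
    [0,0,0],
    [0,0,0],
    [0,0,0],
  ],
)

```text
time: 9.25
tool_pos: [0.4601, 0.1379, 0.1469]
tcp_rot: [1.512, 0.981, -1.508]
wrist_force: [-0.6, 0.3, -0.7]
width: 1.002
```

>>> carry_out(
  offset=[
    [0,0,0],
    [0,0,0],
    [0,0,0],
    [0,0,0],
    [0,0,0],
  ],
  delta_rot=[
    [0,0,0],
    [0,0,0],
    [0,0,0],
    [0,0,0],
    [0,0,0],
  ],
)

```text
time: 9.67
tool_pos: [0.4602, 0.1358, 0.1456]
tcp_rot: [1.511, 0.98, -1.511]
wrist_force: [-0.2, -0.6, 0.4]
width: 1.002
```

Run:
```python
from h import *
see('wrist',.460,.136,.032,r=.06)
p,P=see('top',.460,.136,.032,r=.06,amin=60)
p,P=see('top',.503,-.089,.042,r=.025,amin=60)
go(.4607,.1368,.0135,-114)
```

```text
wrist (array([461.5, 139.1]), array([57.9, 84.2]), 156.2) 0.0325
top (array([479.2, 127.6]), array([42.5, 59.3]), 64.6) 0.0321
top (array([502.8, -88.5]), array([46.8, 46.8]), 0.7) 0.0425
turn about x -0.0
yaw -114.0 tot [13.18  0.03 -0.1 ] per row [ 2.64  0.01 -0.02] pos [0.46   0.136  0.1453]
```

>>> carry_out(
  offset=[
    [2.7,-0.01,-0.03],
    [2.7,-0.01,-0.03],
    [2.7,-0.01,-0.03],
    [2.7,-0.01,-0.03],
    [2.4,-0.01,-0.03],
  ],
  delta_rot=[
    [0,0,0],
    [0,0,0],
    [0,0,0],
    [0,0,0],
    [0,0,0],
  ],
)

```text
time: 10.23
tool_pos: [0.4597, 0.1377, 0.0118]
tcp_rot: [1.51, 0.981, -1.511]
wrist_force: [-0.1, 0.2, 0.9]
width: 0.998
```

>>> carry_out(
  offset=[
    [0,0,0],
    [0,0,0],
    [0,0,0],
    [0,0,0],
    [0,0,0],
  ],
  delta_rot=[
    [0,0,0],
    [0,0,0],
    [0,0,0],
    [0,0,0],
    [0,0,0],
  ],
)

```text
time: 10.65
tool_pos: [0.4619, 0.1386, 0.0152]
tcp_rot: [1.513, 0.98, -1.507]
wrist_force: [-0.3, 0.6, -0.5]
width: 1.0
```

>>> carry_out(
  offset=[
    [0,0,0],
    [0,0,0],
    [0,0,0],
    [0,0,0],
    [0,0,0],
  ],
  delta_rot=[
    [0,0,0],
    [0,0,0],
    [0,0,0],
    [0,0,0],
    [0,0,0],
  ],
  fingers=-1,
  newtons=40,
)

```text
time: 11.07
tool_pos: [0.4608, 0.1385, 0.0144]
tcp_rot: [1.511, 0.981, -1.509]
wrist_force: [-0.9, -0.6, 6.0]
width: 0.666
```

>>> carry_out(
  offset=[
    [0,0,0],
    [0,0,0],
    [0,0,0],
    [0,0,0],
    [0,0,0],
  ],
  delta_rot=[
    [0,0,0],
    [0,0,0],
    [0,0,0],
    [0,0,0],
    [0,0,0],
  ],
)

```text
time: 11.48
tool_pos: [0.4609, 0.1385, 0.0144]
tcp_rot: [1.511, 0.981, -1.509]
wrist_force: [-1.8, 0.2, 6.5]
width: 0.665
```

>>> carry_out(
  offset=[
    [-1.5,0,0],
    [-2.7,0,0],
    [-2.7,0,0],
    [-2.7,0,0],
    [-2.7,0,0],
  ],
  delta_rot=[
    [0,0,0],
    [0,0,0],
    [0,0,0],
    [0,0,0],
    [0,0,0],
  ],
)

```text
time: 11.9
tool_pos: [0.4594, 0.1381, 0.1372]
tcp_rot: [1.51, 0.982, -1.511]
wrist_force: [1.0, 0.2, -0.5]
width: 0.67
```

>>> carry_out(
  offset=[
    [0,0,0],
    [0,0,0],
    [0,0,0],
    [0,0,0],
    [0,0,0],
  ],
  delta_rot=[
    [-7,0,0],
    [-7,0,0],
    [-7,0,0],
    [-7,0,0],
    [-7,0,0],
  ],
)

```text
time: 12.32
tool_pos: [0.4597, 0.1382, 0.1362]
tcp_rot: [1.061, 1.297, -1.062]
wrist_force: [-0.0, 0.1, -0.6]
width: 0.665
```

>>> carry_out(
  offset=[
    [0,-0.02,3.15],
    [0,-0.02,3.15],
    [0,-0.02,3.15],
    [0,-0.02,3.15],
    [0,-0.02,3.15],
  ],
  delta_rot=[
    [0,0,0],
    [0,0,0],
    [0,0,0],
    [0,0,0],
    [0,0,0],
  ],
)

```text
time: 12.73
tool_pos: [0.4889, -0.0178, 0.1361]
tcp_rot: [1.066, 1.295, -1.066]
wrist_force: [0.7, 0.1, -0.3]
width: 0.666
```

>>> carry_out(
  offset=[
    [0,-0.02,3.15],
    [0,-0.02,3.15],
    [0,-0.02,3.15],
    [0,-0.02,3.15],
    [0,-0.02,3.15],
  ],
  delta_rot=[
    [0,0,0],
    [0,0,0],
    [0,0,0],
    [0,0,0],
    [0,0,0],
  ],
)

```text
time: 13.15
tool_pos: [0.5181, -0.1727, 0.136]
tcp_rot: [1.066, 1.295, -1.066]
wrist_force: [-0.2, 0.5, -0.6]
width: 0.665
```

>>> carry_out(
  offset=[
    [0,0,0],
    [0,0,0],
    [0,0,0],
    [0,0,0],
    [0,0,0],
  ],
  delta_rot=[
    [0,0,0],
    [0,0,0],
    [0,0,0],
    [0,0,0],
    [0,0,0],
  ],
)

```text
time: 13.57
tool_pos: [0.518, -0.17, 0.1361]
tcp_rot: [1.065, 1.296, -1.065]
wrist_force: [0.5, -0.4, -1.0]
width: 0.666
```

Run:
```python
from h import *
s,_=tool();x,y,z=s['tool_pos'];print(s['tool_pos'],s['width'])
p,P=see('wrist',x,y,z+.018,r=.06,dz=.005,amin=2000);cv2.imwrite('pics/w4.png',p[:,:,::-1])
np.savez('w4.npz',p=p,P=P,pos=s['tool_pos'],rot=s['tcp_rot'])
go(.519,-.171,.045)
```

```text
[ 0.51799776 -0.16999026  0.13605879] 0.6664043032964213
wrist (array([ 522. , -167.5]), array([71.8, 80.1]), 11.2) 0.1541
yaw -78.9 tot [9.12 0.07 0.11] per row [1.82 0.01 0.02] pos [ 0.5181 -0.17    0.1362]
```

View pics/w4.png

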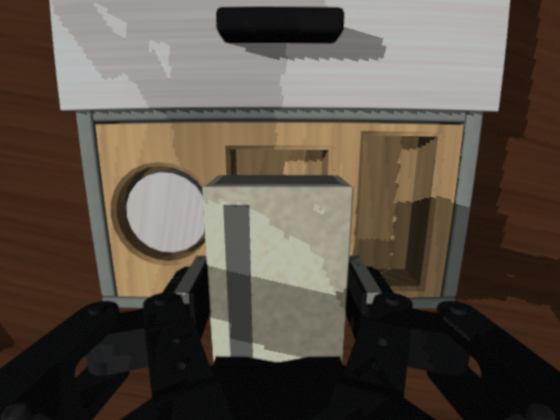

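Run:
```python
from h import *
f=np.load('w4.npz');p,P=f['p'],f['P'];s=dict(tool_pos=f['pos'],tcp_rot=f['rot'])
ex=np.array([np.cos(np.radians(11)),np.sin(np.radians(11))]);ey=np.array([-ex[1],ex[0]])
h=P[...,2];m=np.zeros(h.shape,bool);m[170:240,195:360]=(abs(h-.154)<.004)[170:240,195:360]
q=blobs(m,1000)[0];w=plane('wrist',q,.154,s)[:,:2]*1000;a=w@ex;b=w@ey
print("carton far edge",np.percentile(a,[90,97,100]),"y mid/width",(b.max()+b.min())/2,np.ptp(b))
tc=s['tool_pos'][:2]*1000;print("tcp",tc@ex,tc@ey)
# grey profile down col 278 rows 110-180 and row 160 cols 200-350
g=p.mean(2);print("col",[(r,int(g[r,268:288].mean())) for r in range(114,170,2)])
print("row",[(c,int(g[152:168,c].mean())) for c in range(216,342,2)])
w=plane('wrist',[[277,146],[227,160],[329,160],[97,124],[465,124],[278,124]],.048,s)[:,:2]*1000
print("pocket pts ex,ey",np.c_[w@ex,w@ey].round(1).tolist())
t=np.array([519,-172.]);print("top est wide",t@ex,t@ey)
```

```text
carton far edge [520.07620831 520.16259586 520.1984262 ] y mid/width -264.15690936634496 57.799033961684756
tcp 476.04500774442465 -265.7056935338038
col [(114, 106), (116, 102), (118, 73), (120, 46), (122, 88), (124, 123), (126, 125), (128, 125), (130, 126), (132, 125), (134, 124), (136, 124), (138, 125), (140, 125), (142, 125), (144, 121), (146, 99), (148, 102), (150, 88), (152, 85), (154, 85), (156, 85), (158, 85), (160, 85), (162, 92), (164, 94), (166, 94), (168, 96)]
row [(216, 117), (218, 117), (220, 117), (222, 119), (224, 117), (226, 74), (228, 63), (230, 50), (232, 31), (234, 34), (236, 64), (238, 83), (240, 83), (242, 84), (244, 85), (246, 87), (248, 89), (250, 88), (252, 84), (254, 83), (256, 85), (258, 86), (260, 86), (262, 84), (264, 81), (266, 80), (268, 83), (270, 84), (272, 84), (274, 85), (276, 86), (278, 84), (280, 84), (282, 86), (284, 96), (286, 107), (288, 102), (290, 100), (292, 101), (294, 101), (296, 101), (298, 102), (300, 101), (302, 104), (304, 100), (306, 86), (308, 79), (310, 79), (312, 81), (314, 81), (316, 84), (318, 88), (320, 84), (322, 67), (324, 66), (326, 79), (328, 108), (330, 126), (332, 123), (334, 128), (336, 127), (338, 124), (340, 127)]
pocket pts ex,ey [[527.8, -263.8], [518.2, -229.4], [518.5, -299.6], [543.2, -140.4], [544.4, -392.8], [542.4, -264.4]]
top est wide 476.6453610045719 -267.86974415342496
```

The wrist view shows the carton square to the case, above the wide pocket (far mouth edge at row 146, columns 226–329). It is aligned to within 1 mm. The tin sits down in the round pocket at (167,212). Lowering the carton now.

>>> carry_out(
  offset=[
    [1.6,0,0.02],
    [1.6,0,0.02],
    [1.6,0,0.02],
    [1.2,0,0.02],
    [0.7,0,0],
  ],
  delta_rot=[
    [0,0,0],
    [0,0,0],
    [0,0,0],
    [0,0,0],
    [0,0,0],
  ],
)

```text
time: 14.03
tool_pos: [0.5174, -0.171, 0.0676]
tcp_rot: [1.065, 1.297, -1.066]
wrist_force: [0.1, -0.5, -0.1]
width: 0.667
```

>>> carry_out(
  offset=[
    [0.5,0,0],
    [0.5,0,0],
    [0.5,0,0],
    [0.5,0,0],
    [0.4,0,0],
  ],
  delta_rot=[
    [0,0,0],
    [0,0,0],
    [0,0,0],
    [0,0,0],
    [0,0,0],
  ],
)

```text
time: 14.45
tool_pos: [0.5189, -0.1722, 0.0452]
tcp_rot: [1.066, 1.293, -1.066]
wrist_force: [0.8, 0.4, -0.8]
width: 0.67
```

>>> carry_out(
  offset=[
    [0,0,0],
    [0,0,0],
    [0,0,0],
    [0,0,0],
    [0,0,0],
  ],
  delta_rot=[
    [0,0,0],
    [0,0,0],
    [0,0,0],
    [0,0,0],
    [0,0,0],
  ],
)

```text
time: 14.87
tool_pos: [0.5188, -0.1722, 0.0457]
tcp_rot: [1.066, 1.293, -1.066]
wrist_force: [0.3, -0.0, -1.2]
width: 0.665
```

>>> carry_out(
  offset=[
    [0,0,0],
    [0,0,0],
    [0,0,0],
    [0,0,0],
    [0,0,0],
  ],
  delta_rot=[
    [0,0,0],
    [0,0,0],
    [0,0,0],
    [0,0,0],
    [0,0,0],
  ],
  fingers=1,
)

```text
time: 15.28
tool_pos: [0.5187, -0.1721, 0.0454]
tcp_rot: [1.066, 1.294, -1.066]
wrist_force: [-0.3, 0.0, -0.1]
width: 0.999
```

>>> carry_out(
  offset=[
    [-1,0,0],
    [-1,0,0],
    [-1,0,0],
    [-1.5,0,0],
    [-1.5,0,0],
  ],
  delta_rot=[
    [0,0,0],
    [0,0,0],
    [0,0,0],
    [0,0,0],
    [0,0,0],
  ],
)

```text
time: 15.7
tool_pos: [0.5187, -0.1722, 0.1069]
tcp_rot: [1.066, 1.293, -1.066]
wrist_force: [-0.1, -0.2, -0.6]
width: 1.001
```

>>> carry_out(
  offset=[
    [-1,0,0],
    [-1,0,0],
    [-1,0,0],
    [-1,0,0],
    [0,0,0],
  ],
  delta_rot=[
    [5,0,0],
    [5,0,0],
    [5,0,0],
    [5,0,0],
    [5,0,0],
  ],
)

```text
time: 16.12
tool_pos: [0.5206, -0.1729, 0.1494]
tcp_rot: [1.391, 1.076, -1.386]
wrist_force: [0.4, 0.3, 0.4]
width: 1.001
```

>>> carry_out(
  offset=[
    [0,-0.77,-3.02],
    [0,-0.77,-3.02],
    [0,-0.77,-3.02],
    [0,-0.77,-3.02],
    [0,-0.77,-3.02],
  ],
  delta_rot=[
    [0,0,0],
    [0,0,0],
    [0,0,0],
    [0,0,0],
    [0,0,0],
  ],
)

```text
time: 16.53
tool_pos: [0.518, -0.0151, 0.147]
tcp_rot: [1.388, 1.082, -1.385]
wrist_force: [0.7, -0.2, 0.2]
width: 0.999
```

>>> carry_out(
  offset=[
    [0,-0.77,-3.02],
    [0,-0.77,-3.02],
    [0,-0.77,-3.02],
    [0,-0.77,-3.02],
    [0,-0.77,-3.02],
  ],
  delta_rot=[
    [0,0,0],
    [0,0,0],
    [0,0,0],
    [0,0,0],
    [0,0,0],
  ],
)

```text
time: 16.95
tool_pos: [0.517, 0.1413, 0.147]
tcp_rot: [1.388, 1.083, -1.384]
wrist_force: [0.3, -0.1, -0.4]
width: 0.997
```

>>> carry_out(
  offset=[
    [0,-0.77,-3.02],
    [0,-0.77,-3.02],
    [0,-0.77,-3.02],
    [0,-0.77,-3.02],
    [0,-0.77,-3.02],
  ],
  delta_rot=[
    [0,0,0],
    [0,0,0],
    [0,0,0],
    [0,0,0],
    [0,0,0],
  ],
)

```text
time: 17.37
tool_pos: [0.516, 0.2973, 0.147]
tcp_rot: [1.388, 1.084, -1.384]
wrist_force: [0.7, -0.4, 0.3]
width: 0.999
```

>>> carry_out(
  offset=[
    [0,0,0],
    [0,0,0],
    [0,0,0],
    [0,0,0],
    [0,0,0],
  ],
  delta_rot=[
    [0,0,0],
    [0,0,0],
    [0,0,0],
    [0,0,0],
    [0,0,0],
  ],
)

```text
time: 17.78
tool_pos: [0.5159, 0.2942, 0.1456]
tcp_rot: [1.387, 1.083, -1.387]
wrist_force: [0.4, 0.6, 0.3]
width: 0.999
```

Run:
```python
from h import *
print("flask all/top");p,P=see('wrist',.525,.293,.025,r=.07,dz=.012);see('wrist',.513,.296,.03,r=.045,dz=.003)
cv2.imwrite('pics/w5.png',p[:,:,::-1])
see('top',.519,-.172,.044,r=.06,dz=.003,amin=60)
go(.516,.296,.0115,-104)
```

```text
flask all/top
wrist (array([527.1, 298.1]), array([ 42.1, 104.3]), 166.0) 0.0302
wrist (array([513.5, 301.4]), array([40.8, 72.1]), 166.1) 0.0305
top (array([ 517.9, -173.8]), array([57.8, 84.5]), 11.2) 0.0448
turn about x -0.0
yaw -104.0 tot [13.39 -0.03 -0.15] per row [ 2.68 -0.01 -0.03] pos [0.5159 0.2944 0.1454]
```

View pics/w5.png

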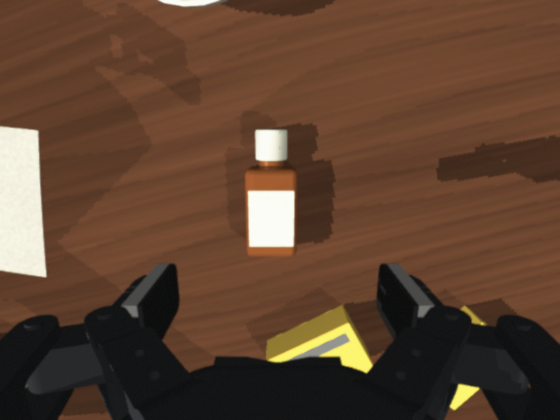

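The wrist view shows the flask with its cap up, the label body at (271,215), square to the jaws. The carton's top reads 44.8 mm, so it is down flat in its pocket. Grasping the flask.

>>> carry_out(
  offset=[
    [2.7,-0.04,-0.07],
    [2.7,-0.04,-0.07],
    [2.7,-0.04,-0.07],
    [2.7,-0.04,-0.07],
    [2.3,-0.02,-0.05],
  ],
  delta_rot=[
    [0,0,0],
    [0,0,0],
    [0,0,0],
    [0,0,0],
    [0,0,0],
  ],
)

```text
time: 18.35
tool_pos: [0.5143, 0.2982, 0.0126]
tcp_rot: [1.386, 1.084, -1.388]
wrist_force: [0.7, 0.4, -0.8]
width: 0.999
```

>>> carry_out(
  offset=[
    [0,0,0],
    [0,0,0],
    [0,0,0],
    [0,0,0],
    [0,0,0],
  ],
  delta_rot=[
    [0,0,0],
    [0,0,0],
    [0,0,0],
    [0,0,0],
    [0,0,0],
  ],
)

```text
time: 18.77
tool_pos: [0.5166, 0.2998, 0.0166]
tcp_rot: [1.39, 1.083, -1.383]
wrist_force: [-0.3, -0.1, 0.1]
width: 1.001
```

>>> carry_out(
  offset=[
    [0,0,0],
    [0,0,0],
    [0,0,0],
    [0,0,0],
    [0,0,0],
  ],
  delta_rot=[
    [0,0,0],
    [0,0,0],
    [0,0,0],
    [0,0,0],
    [0,0,0],
  ],
  fingers=-1,
  newtons=40,
)

```text
time: 19.18
tool_pos: [0.5153, 0.2993, 0.015]
tcp_rot: [1.387, 1.084, -1.385]
wrist_force: [-0.4, -0.6, 4.3]
width: 0.48
```

>>> carry_out(
  offset=[
    [0,0,0],
    [0,0,0],
    [0,0,0],
    [0,0,0],
    [0,0,0],
  ],
  delta_rot=[
    [0,0,0],
    [0,0,0],
    [0,0,0],
    [0,0,0],
    [0,0,0],
  ],
)

```text
time: 19.6
tool_pos: [0.5153, 0.2993, 0.015]
tcp_rot: [1.387, 1.084, -1.386]
wrist_force: [-1.1, 0.7, 6.1]
width: 0.479
```

>>> carry_out(
  offset=[
    [-1.5,0,0],
    [-2.7,0,0],
    [-2.7,0,0],
    [-2.7,0,0],
    [-2.7,0,0],
  ],
  delta_rot=[
    [0,0,0],
    [0,0,0],
    [0,0,0],
    [0,0,0],
    [0,0,0],
  ],
)

```text
time: 20.02
tool_pos: [0.5138, 0.2985, 0.1371]
tcp_rot: [1.384, 1.084, -1.389]
wrist_force: [0.3, -0.0, -1.8]
width: 0.476
```

>>> carry_out(
  offset=[
    [0,0,0],
    [0,0,0],
    [0,0,0],
    [0,0,0],
    [0,0,0],
  ],
  delta_rot=[
    [-5,0,0],
    [-5,0,0],
    [-5,0,0],
    [-5,0,0],
    [-5,0,0],
  ],
)

```text
time: 20.43
tool_pos: [0.514, 0.2986, 0.1362]
tcp_rot: [1.062, 1.297, -1.065]
wrist_force: [0.8, 0.4, -1.6]
width: 0.481
```

>>> carry_out(
  offset=[
    [0,-0.64,3.65],
    [0,-0.64,3.65],
    [0,-0.64,3.65],
    [0,-0.64,3.65],
    [0,-0.64,3.65],
  ],
  delta_rot=[
    [0,0,0],
    [0,0,0],
    [0,0,0],
    [0,0,0],
    [0,0,0],
  ],
)

```text
time: 20.85
tool_pos: [0.5172, 0.1122, 0.1362]
tcp_rot: [1.064, 1.296, -1.067]
wrist_force: [1.0, -0.2, -2.4]
width: 0.477
```

>>> carry_out(
  offset=[
    [0,-0.64,3.65],
    [0,-0.64,3.65],
    [0,-0.64,3.65],
    [0,-0.64,3.65],
    [0,-0.64,3.65],
  ],
  delta_rot=[
    [0,0,0],
    [0,0,0],
    [0,0,0],
    [0,0,0],
    [0,0,0],
  ],
)

```text
time: 21.27
tool_pos: [0.5207, -0.0731, 0.1363]
tcp_rot: [1.066, 1.296, -1.067]
wrist_force: [0.3, 0.2, -1.4]
width: 0.483
```

>>> carry_out(
  offset=[
    [0,-0.64,3.65],
    [0,-0.64,3.65],
    [0,-0.64,3.65],
    [0,-0.64,3.65],
    [0,-0.64,3.65],
  ],
  delta_rot=[
    [0,0,0],
    [0,0,0],
    [0,0,0],
    [0,0,0],
    [0,0,0],
  ],
)

```text
time: 21.68
tool_pos: [0.5243, -0.2582, 0.1362]
tcp_rot: [1.066, 1.296, -1.067]
wrist_force: [0.2, 0.8, -1.7]
width: 0.479
```

>>> carry_out(
  offset=[
    [0,0,0],
    [0,0,0],
    [0,0,0],
    [0,0,0],
    [0,0,0],
  ],
  delta_rot=[
    [0,0,0],
    [0,0,0],
    [0,0,0],
    [0,0,0],
    [0,0,0],
  ],
)

```text
time: 22.1
tool_pos: [0.5251, -0.2551, 0.1368]
tcp_rot: [1.065, 1.296, -1.065]
wrist_force: [-0.7, -0.8, -1.7]
width: 0.481
```

Run:
```python
from h import *
s,_=tool();x,y,z=s['tool_pos'];print(s['tool_pos'],s['width'])
p,P=see('wrist',x,y,z+.016,r=.1,dz=.02,amin=1000);cv2.imwrite('pics/w6.png',p[:,:,::-1])
np.savez('w6.npz',p=p,P=P,pos=s['tool_pos'],rot=s['tcp_rot'])
print("body z",np.median(P[210:250,265:290,2]))
go(.5252,-.2564,.048)
```

```text
[ 0.52514676 -0.25513307  0.1367839 ] 0.4808268763954226
wrist (array([ 536.9, -256.5]), array([ 71.1, 102.6]), 168.2) 0.1521
body z 0.15209820540100688
yaw -78.9 tot [ 8.9  -0.03  0.12] per row [ 1.78 -0.01  0.02] pos [ 0.5253 -0.2552  0.137 ]
```

View pics/w6.png

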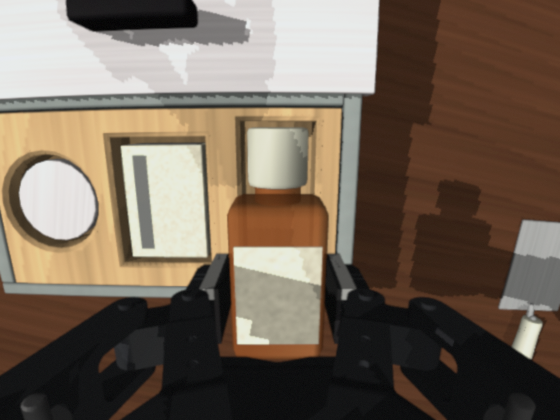

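Run:
```python
from h import *
f=np.load('w6.npz');p,P=f['p'],f['P'];s=dict(tool_pos=f['pos'],tcp_rot=f['rot'])
ex=np.array([np.cos(np.radians(11)),np.sin(np.radians(11))]);ey=np.array([-ex[1],ex[0]])
g=p.astype(int)
print("row124",[(c,int(g[121:127,c].sum(1).mean()/3)) for c in range(226,346,2)])
print("col",[(r,int(g[r,270:285].mean())) for r in range(100,140,2)])
print("body row",[(c,int(g[225:235,c,0].mean())) for c in list(range(222,236,1))+list(range(322,336,1))])
def A(q,z): w=plane('wrist',q,z,s)[:,:2]*1000;return np.c_[w@ex,w@ey].round(1).tolist()
print("body sides",A([[229,230],[328,230]],.152)); print("cap",A([[247,150],[308,150],[278,127]],.148))
print("pocket",A([[237,124],[322,124],[278,118],[342,124],[278,108]],.048))
t=s['tool_pos'][:2]*1000;print("tcp",t@ex,t@ey);t=np.array([535,-254.5]);print("long top",t@ex,t@ey)
```

```text
row124 [(226, 154), (228, 153), (230, 151), (232, 150), (234, 140), (236, 83), (238, 76), (240, 55), (242, 45), (244, 70), (246, 112), (248, 117), (250, 120), (252, 121), (254, 123), (256, 120), (258, 112), (260, 110), (262, 112), (264, 114), (266, 114), (268, 112), (270, 113), (272, 115), (274, 113), (276, 105), (278, 97), (280, 99), (282, 103), (284, 107), (286, 110), (288, 109), (290, 109), (292, 108), (294, 94), (296, 88), (298, 90), (300, 90), (302, 87), (304, 86), (306, 88), (308, 91), (310, 90), (312, 60), (314, 66), (316, 130), (318, 157), (320, 158), (322, 159), (324, 170), (326, 172), (328, 171), (330, 171), (332, 170), (334, 168), (336, 169), (338, 173), (340, 132), (342, 69), (344, 147)]
col [(100, 156), (102, 147), (104, 102), (106, 50), (108, 141), (110, 182), (112, 182), (114, 179), (116, 157), (118, 150), (120, 126), (122, 104), (124, 107), (126, 107), (128, 143), (130, 203), (132, 203), (134, 201), (136, 201), (138, 200)]
body row [(222, 225), (223, 225), (224, 225), (225, 226), (226, 219), (227, 183), (228, 151), (229, 152), (230, 157), (231, 158), (232, 157), (233, 156), (234, 154), (235, 154), (322, 124), (323, 116), (324, 108), (325, 100), (326, 93), (327, 108), (328, 153), (329, 191), (330, 201), (331, 205), (332, 209), (333, 212), (334, 210), (335, 182)]
body sides [[491.6, -329.7], [491.8, -369.4]]
cap [[523.0, -337.1], [523.1, -360.9], [531.8, -349.1]]
pocket [[533.1, -321.7], [533.3, -378.9], [537.0, -349.3], [533.5, -392.5], [543.5, -349.3]]
tcp 466.8166518297679 -350.64827989163
long top 476.6096538211696 -351.90693071388193
```

The wrist view shows the flask above the long pocket with its cap (278,150) toward the cover, about 1 mm too far along x. The tin and carton are visibly seated. Lowering with that small correction.

>>> carry_out(
  offset=[
    [1.6,-0.03,0.01],
    [1.6,-0.03,0.01],
    [1.6,-0.03,0.01],
    [1.2,-0.03,0.01],
    [0.7,0,0.01],
  ],
  delta_rot=[
    [0,0,0],
    [0,0,0],
    [0,0,0],
    [0,0,0],
    [0,0,0],
  ],
)

```text
time: 22.57
tool_pos: [0.5234, -0.256, 0.0685]
tcp_rot: [1.065, 1.297, -1.066]
wrist_force: [-1.2, -0.2, -2.4]
width: 0.478
```

>>> carry_out(
  offset=[
    [0.5,0,0],
    [0.5,0,0],
    [0.5,0,0],
    [0.4,0,0],
    [0.3,0,0],
  ],
  delta_rot=[
    [0,0,0],
    [0,0,0],
    [0,0,0],
    [0,0,0],
    [0,0,0],
  ],
)

```text
time: 22.98
tool_pos: [0.5246, -0.2576, 0.0483]
tcp_rot: [1.066, 1.294, -1.066]
wrist_force: [0.2, -0.7, -2.4]
width: 0.482
```

>>> carry_out(
  offset=[
    [0,0,0],
    [0,0,0],
    [0,0,0],
    [0,0,0],
    [0,0,0],
  ],
  delta_rot=[
    [0,0,0],
    [0,0,0],
    [0,0,0],
    [0,0,0],
    [0,0,0],
  ],
)

```text
time: 23.4
tool_pos: [0.5246, -0.2576, 0.0486]
tcp_rot: [1.066, 1.293, -1.066]
wrist_force: [0.2, 0.4, -1.2]
width: 0.476
```

>>> carry_out(
  offset=[
    [0,0,0],
    [0,0,0],
    [0,0,0],
    [0,0,0],
    [0,0,0],
  ],
  delta_rot=[
    [0,0,0],
    [0,0,0],
    [0,0,0],
    [0,0,0],
    [0,0,0],
  ],
  fingers=1,
)

```text
time: 23.82
tool_pos: [0.5245, -0.2575, 0.0485]
tcp_rot: [1.066, 1.294, -1.066]
wrist_force: [-0.6, 0.2, 1.1]
width: 1.007
```

>>> carry_out(
  offset=[
    [-1.5,0,0],
    [-2,0,0],
    [-2,0,0],
    [-2,0,0],
    [-2.5,0,0],
  ],
  delta_rot=[
    [0,0,0],
    [0,0,0],
    [0,0,0],
    [0,0,0],
    [0,0,0],
  ],
)

```text
time: 24.23
tool_pos: [0.5235, -0.257, 0.1481]
tcp_rot: [1.066, 1.296, -1.067]
wrist_force: [-0.1, -0.6, -0.7]
width: 0.997
```

>>> carry_out(
  offset=[
    [0,0,0],
    [0,0,0],
    [0,0,0],
    [0,0,0],
    [0,0,0],
  ],
  delta_rot=[
    [-6,0,0],
    [-6,0,0],
    [-6,0,0],
    [-6,0,0],
    [-6,0,0],
  ],
)

```text
time: 24.65
tool_pos: [0.5243, -0.2574, 0.1484]
tcp_rot: [0.663, 1.467, -0.663]
wrist_force: [-1.5, 0.6, 0.3]
width: 0.998
```

>>> carry_out(
  offset=[
    [0,0,0],
    [0,0,0],
    [0,0,0],
    [0,0,0],
    [0,0,0],
  ],
  delta_rot=[
    [-6,0,0],
    [-6,0,0],
    [-6,0,0],
    [-6,0,0],
    [-6,0,0],
  ],
)

```text
time: 25.07
tool_pos: [0.5243, -0.2574, 0.1483]
tcp_rot: [0.256, 1.556, -0.256]
wrist_force: [-0.0, -0.8, -0.4]
width: 1.001
```

>>> carry_out(
  offset=[
    [0,0,0],
    [0,0,0],
    [0,0,0],
    [0,0,0],
    [0,0,0],
  ],
  delta_rot=[
    [-6,0,0],
    [-6,0,0],
    [-6,0,0],
    [-6,0,0],
    [-6,0,0],
  ],
)

```text
time: 25.48
tool_pos: [0.5243, -0.2574, 0.1483]
tcp_rot: [-0.155, 1.565, 0.155]
wrist_force: [-0.6, 1.0, -0.4]
width: 0.999
```

>>> carry_out(
  offset=[
    [0,1.71,2.59],
    [0,1.71,2.59],
    [0,1.71,2.59],
    [0,1.71,2.59],
    [0,1.71,2.59],
  ],
  delta_rot=[
    [0,0,0],
    [0,0,0],
    [0,0,0],
    [0,0,0],
    [0,0,0],
  ],
)

```text
time: 25.9
tool_pos: [0.6359, -0.1477, 0.1483]
tcp_rot: [-0.151, 1.565, 0.151]
wrist_force: [0.1, -0.2, -0.7]
width: 1.0
```

>>> carry_out(
  offset=[
    [0,0,0],
    [0,0,0],
    [0,0,0],
    [0,0,0],
    [0,0,0],
  ],
  delta_rot=[
    [0,0,0],
    [0,0,0],
    [0,0,0],
    [0,0,0],
    [0,0,0],
  ],
)

```text
time: 26.32
tool_pos: [0.6342, -0.1497, 0.1482]
tcp_rot: [-0.15, 1.566, 0.15]
wrist_force: [-0.4, 0.3, -0.1]
width: 1.0
```

Run:
```python
from h import *
p,P=see('wrist',.635,-.149,.083,r=.06,dz=.006,amin=100);cv2.imwrite('pics/w7.png',p[:,:,::-1])
for a,b,z in((.519,-.172,.044),(.503,-.0895,.042),(.53,-.2555,.042)):
    see('top',a,b,z,r=.06,dz=.004,amin=60);see('wrist',a,b,z,r=.06,dz=.004)
go(.6355,-.149,.064,11)
p,P=read_camera('top');cv2.imwrite('pics/t7.png',cv2.resize(p[100:290,200:390,::-1],None,fx=3,fy=3))
```

```text
wrist (array([ 637.7, -145.2]), array([13.6, 69.3]), 100.9) 0.0832
wrist (array([ 517.7, -171.5]), array([ 81.5, 107.7]), 9.5) 0.0448
wrist (array([ 513.9, -145.2]), array([ 6.9, 50.6]), 10.7) 0.0425
wrist (array([505.6, -87.4]), array([61.1, 62. ]), 4.1) 0.0425
wrist (array([487.5, -88.4]), array([47.3, 74.9]), 95.2) 0.0425
top (array([ 534.8, -256.1]), array([ 41.6, 102.7]), 10.9) 0.0423
wrist (array([ 577.5, -243. ]), array([17.1, 22.5]), 8.6) 0.0423
wrist (array([ 507.1, -250.4]), array([27.9, 43.1]), 12.3) 0.0423
wrist (array([ 479.6, -259.2]), array([ 8.5, 42.7]), 103.9) 0.0423
wrist (array([ 519.4, -205.2]), array([ 5.2, 60.3]), 11.6) 0.0423
turn about x 0.0
yaw 11.0 tot [ 8.44 -0.    0.06] per row [ 1.69 -0.    0.01] pos [ 0.6349 -0.1491  0.1484]
```

View pics/t7.png

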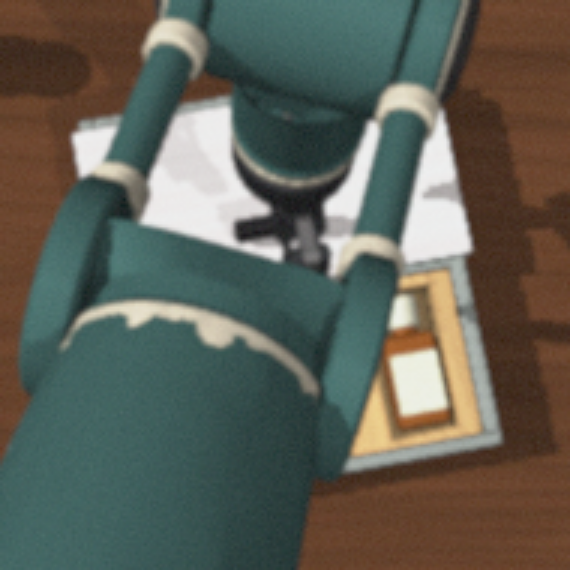

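The top view shows the flask flat in the long pocket at (415,360). The measured tops are tin 42.5, carton 44.8 and flask 42.3 mm, so all are below the 48 mm mouth. Next I pinch the handle.

>>> carry_out(
  offset=[
    [1.8,0,0.02],
    [1.8,0,0.02],
    [1.8,0,0.02],
    [1.8,0,0.02],
    [1.2,0,0.02],
  ],
  delta_rot=[
    [0,0,0],
    [0,0,0],
    [0,0,0],
    [0,0,0],
    [0,0,0],
  ],
)

```text
time: 27.13
tool_pos: [0.635, -0.1482, 0.0623]
tcp_rot: [-0.151, 1.568, 0.152]
wrist_force: [-0.7, 0.4, -0.4]
width: 1.002
```

>>> carry_out(
  offset=[
    [0,0,0],
    [0,0,0],
    [0,0,0],
    [0,0,0],
    [0,0,0],
  ],
  delta_rot=[
    [0,0,0],
    [0,0,0],
    [0,0,0],
    [0,0,0],
    [0,0,0],
  ],
)

```text
time: 27.55
tool_pos: [0.6372, -0.1489, 0.0659]
tcp_rot: [-0.152, 1.563, 0.15]
wrist_force: [-0.4, 0.3, -0.8]
width: 0.998
```

>>> carry_out(
  offset=[
    [0,0,0],
    [0,0,0],
    [0,0,0],
    [0,0,0],
    [0,0,0],
  ],
  delta_rot=[
    [0,0,0],
    [0,0,0],
    [0,0,0],
    [0,0,0],
    [0,0,0],
  ],
  fingers=-1,
  newtons=30,
)

```text
time: 27.97
tool_pos: [0.636, -0.1485, 0.0643]
tcp_rot: [-0.151, 1.566, 0.151]
wrist_force: [0.4, 0.7, 0.9]
width: 0.302
```

>>> carry_out(
  offset=[
    [0,0,0],
    [0,0,0],
    [0,0,0],
    [0,0,0],
    [0,0,0],
  ],
  delta_rot=[
    [0,0,0],
    [0,0,0],
    [0,0,0],
    [0,0,0],
    [0,0,0],
  ],
)

```text
time: 28.38
tool_pos: [0.6363, -0.1485, 0.0645]
tcp_rot: [-0.151, 1.565, 0.151]
wrist_force: [0.3, 0.7, 1.5]
width: 0.153
```

>>> carry_out(
  offset=[
    [0,0,-0.6],
    [0,0,-1.2],
    [0,0,-1.2],
    [0,0,-1.2],
    [0,0,-1.2],
  ],
  delta_rot=[
    [0,0,0],
    [0,0,0],
    [0,0,0],
    [0,0,0],
    [0,0,0],
  ],
)

```text
time: 28.8
tool_pos: [0.5818, -0.1591, 0.0644]
tcp_rot: [-0.151, 1.565, 0.151]
wrist_force: [2.7, 0.4, 1.0]
width: 0.155
```

>>> carry_out(
  offset=[
    [0,0,-1.2],
    [0,0,-1.2],
    [0,0,-1.2],
    [0,0,-1.2],
    [0,0,-1.2],
  ],
  delta_rot=[
    [0,0,0],
    [0,0,0],
    [0,0,0],
    [0,0,0],
    [0,0,0],
  ],
)

```text
time: 29.22
tool_pos: [0.523, -0.1706, 0.0644]
tcp_rot: [-0.151, 1.565, 0.151]
wrist_force: [2.4, 1.1, 1.4]
width: 0.154
```

>>> carry_out(
  offset=[
    [0,0,-0.4],
    [0,0,-0.4],
    [0,0,-0.4],
    [0,0,-0.3],
    [0,0,-0.2],
  ],
  delta_rot=[
    [0,0,0],
    [0,0,0],
    [0,0,0],
    [0,0,0],
    [0,0,0],
  ],
)

```text
time: 29.63
tool_pos: [0.5074, -0.1736, 0.0644]
tcp_rot: [-0.151, 1.565, 0.151]
wrist_force: [2.1, 1.1, 3.1]
width: 0.158
```

>>> carry_out(
  offset=[
    [0,0,0],
    [0,0,0],
    [0,0,0],
    [0,0,0],
    [0,0,0],
  ],
  delta_rot=[
    [0,0,0],
    [0,0,0],
    [0,0,0],
    [0,0,0],
    [0,0,0],
  ],
)

```text
time: 30.05
tool_pos: [0.5071, -0.1737, 0.0644]
tcp_rot: [-0.152, 1.567, 0.152]
wrist_force: [-1.7, 1.3, 6.8]
width: 0.158
```

>>> carry_out(
  offset=[
    [0,0,-0.2],
    [0,0,-0.2],
    [0,0,-0.2],
    [0,0,-0.2],
    [0,0,-0.2],
  ],
  delta_rot=[
    [0,0,0],
    [0,0,0],
    [0,0,0],
    [0,0,0],
    [0,0,0],
  ],
)

```text
time: 30.47
tool_pos: [0.4977, -0.1755, 0.0644]
tcp_rot: [-0.151, 1.565, 0.151]
wrist_force: [1.5, 1.7, 3.5]
width: 0.156
```

>>> carry_out(
  offset=[
    [0,0,-0.1],
    [0,0,-0.1],
    [0,0,-0.1],
    [0,0,-0.1],
    [0,0,-0.1],
  ],
  delta_rot=[
    [0,0,0],
    [0,0,0],
    [0,0,0],
    [0,0,0],
    [0,0,0],
  ],
)

```text
time: 30.88
tool_pos: [0.4928, -0.1765, 0.0644]
tcp_rot: [-0.151, 1.565, 0.151]
wrist_force: [1.6, 2.1, 5.3]
width: 0.154
```

>>> carry_out(
  offset=[
    [0,0,-0.1],
    [0,0,-0.1],
    [0,0,-0.1],
    [0,0,-0.1],
    [0,0,-0.1],
  ],
  delta_rot=[
    [0,0,0],
    [0,0,0],
    [0,0,0],
    [0,0,0],
    [0,0,0],
  ],
)

```text
time: 31.3
tool_pos: [0.4909, -0.1769, 0.0645]
tcp_rot: [-0.15, 1.559, 0.15]
wrist_force: [14.5, 7.6, -6.1]
width: 0.156
```

>>> carry_out(
  offset=[
    [0,0,-0.1],
    [0,0,-0.1],
    [0,0,-0.1],
    [0,0,0],
    [0,0,0],
  ],
  delta_rot=[
    [0,0,0],
    [0,0,0],
    [0,0,0],
    [0,0,0],
    [0,0,0],
  ],
)

```text
time: 31.72
tool_pos: [0.4909, -0.1769, 0.0645]
tcp_rot: [-0.15, 1.553, 0.149]
wrist_force: [22.8, 9.1, -11.6]
width: 0.153
```

The cover has hit its stop: the tool stopped moving and the push force rose to 23 N. Letting go and backing off upward.

>>> carry_out(
  offset=[
    [0,0,0.1],
    [0,0,0.1],
    [0,0,0.1],
    [0,0,0],
    [0,0,0],
  ],
  delta_rot=[
    [0,0,0],
    [0,0,0],
    [0,0,0],
    [0,0,0],
    [0,0,0],
  ],
)

```text
time: 32.13
tool_pos: [0.4909, -0.1769, 0.0644]
tcp_rot: [-0.151, 1.559, 0.15]
wrist_force: [11.4, 5.0, -2.1]
width: 0.158
```

>>> carry_out(
  offset=[
    [0,0,0],
    [0,0,0],
    [0,0,0],
    [0,0,0],
    [0,0,0],
  ],
  delta_rot=[
    [0,0,0],
    [0,0,0],
    [0,0,0],
    [0,0,0],
    [0,0,0],
  ],
  fingers=1,
)

```text
time: 32.55
tool_pos: [0.487, -0.1775, 0.0637]
tcp_rot: [-0.151, 1.567, 0.151]
wrist_force: [-0.5, -0.1, 0.8]
width: 0.851
```

>>> carry_out(
  offset=[
    [-1,0,0],
    [-2,0,0],
    [-2,0,0],
    [-2,0,0],
    [-2,0,0],
  ],
  delta_rot=[
    [0,0,0],
    [0,0,0],
    [0,0,0],
    [0,0,0],
    [0,0,0],
  ],
)

```text
time: 32.97
tool_pos: [0.4876, -0.1776, 0.1559]
tcp_rot: [-0.151, 1.565, 0.151]
wrist_force: [0.3, -0.2, 0.3]
width: 1.002
```

>>> carry_out(
  offset=[
    [0,3.5,0],
    [0,3.5,0],
    [0,3.5,0],
    [0,3.5,0],
    [0,3.5,0],
  ],
  delta_rot=[
    [0,0,0],
    [0,0,0],
    [0,0,0],
    [0,0,0],
    [0,0,0],
  ],
)

```text
time: 33.38
tool_pos: [0.4539, -0.0046, 0.1553]
tcp_rot: [-0.151, 1.564, 0.15]
wrist_force: [-0.0, -0.2, -0.4]
width: 1.0
```

>>> carry_out(
  offset=[
    [0,3.5,0],
    [0,3.5,0],
    [0,3.5,0],
    [0,3.5,0],
    [0,0,0],
  ],
  delta_rot=[
    [0,0,0],
    [0,0,0],
    [0,0,0],
    [0,0,0],
    [0,0,0],
  ],
)

```text
time: 33.8
tool_pos: [0.4264, 0.1365, 0.1553]
tcp_rot: [-0.153, 1.564, 0.157]
wrist_force: [0.0, -0.5, -0.1]
width: 0.996
```

>>> carry_out(
  offset=[
    [0,0,0],
    [0,0,0],
    [0,0,0],
    [0,0,0],
    [0,0,0],
  ],
  delta_rot=[
    [0,0,0],
    [0,0,0],
    [0,0,0],
    [0,0,0],
    [0,0,0],
  ],
)

```text
time: 34.22
tool_pos: [0.4278, 0.1306, 0.1543]
tcp_rot: [-0.15, 1.566, 0.149]
wrist_force: [0.6, 0.5, 0.1]
width: 1.0
```

Run:
```python
from h import *
p,P=see('top',.487,-.178,.083,r=.06,dz=.006,amin=20)
cv2.imwrite('pics/t8.png',p[:,:,::-1])
ex=np.array([np.cos(np.radians(11)),np.sin(np.radians(11))])
print("travel of handle, top frame: before 635.1,-149.2")
m=(abs(P[...,2]-.055)<.006)&(abs(P[...,0]-.52)<.13)&(abs(P[...,1]+.17)<.2)
for q in blobs(m,500):print("cover",rect(plane('top',q,.055)))
```

```text
top (array([ 489.3, -177.3]), array([14.2, 69.3]), 101.0) 0.0829
travel of handle, top frame: before 635.1,-149.2
cover (array([ 553.7, -165.5]), array([222.2, 291.9]), 100.9)
```

View pics/t8.png

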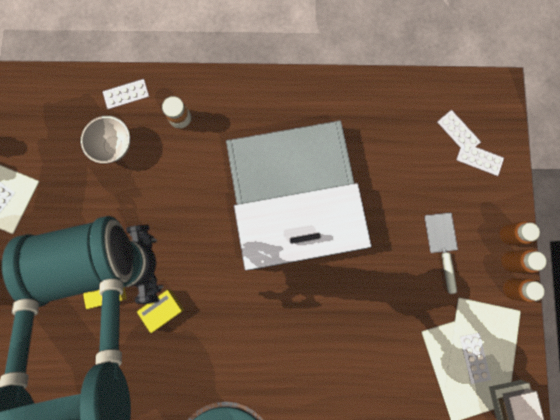

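The top view shows the cover shut over all pockets (cover at 300,228, handle at 305,238). The bowl, jar, spatula and yellow boxes are where they were, and the arm is clear.

```bash
python3 -c "
from workcell import *
print(finish_job())"
```

```text
the job is handed in; nothing more can be done
None
```

The tin, carton and flask are each lying flat in their own pockets, the cover is shut against its stop, and the job is handed in. It took about 34 s of the 72 s allowed.

- **Placing:** I lowered each part about 15 mm into the mouth of its pocket before letting go. Afterwards their tops read 42.5 mm (tin), 44.8 mm (carton) and 42.3 mm (flask), all below the 48 mm mouth.
- **Cover:** I pinched the handle and slid it about 148 mm until it stopped moving and the push rose to about 25 N. After I let go, the handle measured 145 mm behind the case's -x side of where the pockets end, consistent with fully shut. The exact start value was not known, so this rests on the stop and the picture.
- **Bystanders:** the last top view shows the bowl, jar, spatula and yellow look-alikes where they were, with the arm clear of everything.
- **Disagreement:** the wrist and top cameras differed by up to about 4–6 mm. I worked around this by comparing each part with its pocket in the wrist view alone before lowering it.

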